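# Dispense one sample box and push it into the free bay

### The arm

A 6-joint arm with a two-finger parallel gripper is mounted at the origin on a cart in front of the work surface, level with it; the furniture and walls round the work are solid. World frame = base frame: x ahead of the robot, y to its left, z up, the work surface at z = 0. Lengths are in mm, angles in rad, forces in N, time in s.
With the tool pointing down it reaches from about 350 to 775 mm from the base axis. Payload 7.3 kg.
Tool frame: the origin (TCP) lies midway between the tips of the shut fingers; the grasp point (between the pads) lies 19 mm behind it (grasp_offset is the z of the grasp point in the tool frame, in mm); z points along the fingers, y is the direction in which the jaws open and shut (so a half turn about z gives the same grasp; the last joint's range is limited). The gripper opens to 92 mm and grips with 3 to 60 N. Pads are 19 mm wide; open, the fingers measure 130 mm over their backs; the gripper's body (75 mm by 190 mm) begins 47 mm behind the grasp point.
Start: joints at [1.182, 0.342, 1.524, -0, 1.275, -0.146], TCP at [126.205, 509.625, 226.741] pointing down, gripper open.
Joint ranges: [-2.53, 2.53], [-0.77, 2.02], [0.04, 2.7], [-1, 4.14], [0.28, 2.66], [-3.11, 3.11]. Speed limits (rad/s): [2.57, 2.57, 3.14, 3.14, 3.14, 3.14].

### API

Orientations are given as [roll, pitch, yaw] about the fixed x, y, z axes, in that order (R = Rz(yaw) Ry(pitch) Rx(roll)).
In Python, from plant import get_obs, capture, camera_model, close_job, boxes_of, regions_of, place_of, grasp_offset gives the robot as it stands. The module is installed in compiled form; this text tells all that it offers.
- The arm moves only by the tool send_rows, never from a script. Its argument "targets" is a list that holds one entry, the list of rows, each a list of 7 numbers: the turn, a rotation vector about the tool's x, y, z in degrees, then the shift along the tool's x, y, z in mm, then the closure, from -1 (fully open) to 1 (shut). A call has 1 to 5 rows; each row is the pose to reach, as a shift and turn from the pose commanded when the call began, along the tool's axes at that moment; what a row does not reach only later rows make up. A row lasts 1/12 s, in which the tool goes at most 41.7 mm and 7.16 degrees, less where a joint would pass 70% of its speed; a pose out of reach is approached as far as the arm can. A call with a gripper value outside its range is refused whole. The fingers move at their own pace and stop on an object; the grip force is fixed at half the most. Time passes only in rows, so rows that repeat a pose let the fingers close. It gives the time, the measured TCP pose, the force and the opening at its end, in the units of the state.
- get_obs(): the state, without advancing time (a new reading comes with each control period).
- capture(name): name is "scene" or "top" or "wrist"; returns the picture (384x512x3 uint8, red, green, blue); there is no depth.
- camera_model(name): a dict with "K" (3x3 intrinsics, pixels), "k1" (the pictures are not rectified: a ray, as slopes to the right and down, at radius r is drawn at 1 + k1 r^2 times it, then the intrinsics apply), "world_to_cam" (4x4, takes a point from world to camera coordinates). Camera axes: x right, y up, looking along -z (the intrinsics and any distortion apply to the point x, -y, -z); pixel columns grow to the right and rows downward; lengths in mm; the calibration is good to about 2 mm. A picture is of the moment at which its call begins: read the wrist's pose just before it. camera_model takes no time and is no camera call; for the wrist camera it gives the pose at the moment of the call.
- close_job(): hands the job in, once; it reports no verdict.
Trained networks look in the newest picture that a camera, given by its name, has taken for a name from the list of things; names that differ only in an ending like _2 or _b are one class to them, and where a whole thing is asked for, a point or a joint stands for the part that bears it (a point fixed in the world has none). Each returns a list of dicts, best first, with "conf" (0 to 1); they miss things now and then, are a little off and sometimes report something else, mostly with a low value. They report only what shows in the picture. A call takes as long as a camera call. They do not tell look-alikes from the thing itself.
- boxes_of(label, camera): "location" ([row, column] in pixels, amid what is visible of it).
- regions_of(label, camera): "region" (384x512 bool, what is visible of it) and "location" ([row, column] in pixels, amid what is visible of it).
- place_of(label, camera): "location" ([row, column] in pixels: a listed point, or the origin of a listed thing).
The state is a dict: "time": time; "joint_positions": joint angles; "dq": joint speeds; "tau": joint torques, N m; "tool_pos": TCP position; "tcp_rot": TCP orientation; "contact_force": force on the tool from outside, world axes, zero at the start; "moment": the same for the moment, N m; "grip_width": finger opening in mm.
Only numpy, scipy, OpenCV 4.12 (cv2) and the standard library are available. Lean on these libraries where they do the work, as an engineer would, in place of code of your own. Each camera call takes 0.05 s, during which the arm holds its last target.

### The job

Press the black plunger of the sample box dispenser all the way down once, so that a single box comes out into the trough in front of it, and let the plunger come back up. Then push that box sideways along the trough with a fingertip, without gripping or lifting it, until it lies wholly on the dark ribbed liner of the free bay. Leave the box in the other bay, the boxes in the magazine and the things standing around where they are.

Things in the scene. Friction and masses are not known exactly. Their poses are not given: they have to be found in the camera images.
- dispenser: Grey magazine dispenser, fixed on the worktop, yaw 0 to 35 degrees (turned towards the robot). Origin: on the worktop below the middle of the trough; -x is its front (towards the robot), y runs along the trough, z up. Housing behind the magazine: x 67 to 124, y -29 to 29 mm, top 30 mm high (bush round the plunger 34). Foot 56 mm (x) by 246 mm (y) under the trough.
- trough_mid (a point): Middle of the trough's floor, 5 mm above the worktop. Inside, the trough runs x -23 to 23, y -118 to 118 mm of the dispenser; rails end 4 mm above its floor, the stops at both ends 6 mm. A full press drives the lowest box out along -x until its centre lies within about 4 mm of here. Bays at both ends, centred at y -84 and +84 mm: one free, one with the stored box; which is which varies.
- magazine_top (a point): Middle of the magazine's open top, 47 mm above the worktop, at x 44, y 0 mm of the dispenser. The magazine spans x 22 to 67, y -26 to 26 mm, its floor level with the trough's; outlet at the foot of its front wall. When the plunger comes up, the next box drops down inside.
- plunger (a joint): Plunger travel, m: 0 = up, 0.022 = fully down at its stop; pressed straight down, a spring (about 2.5 N at the top, about 7 N at the bottom, somewhat more while a box is moving) brings it back up by itself.
- plunger_top (a point): Middle of the top of the plunger's round black cap, diameter 36 mm, flat on top; at x = 93, y = 0 mm of the dispenser and 67 mm above the worktop when up, 45 mm when fully down.
- liner: Thin dark ribbed rubber liner let flush into the floor of the free bay, 42 x 68 mm (x across, y along the trough); origin at the middle of its top, level with the trough floor (5 mm above the worktop); same axes as the dispenser. Fixed.
- box_1: White flat sample box, 36 x 44 x 12 mm (x, y, z), about 30 g, loose, the lowest of three in the magazine at the start: the one that comes out. Origin: centre of its underside; at the start about x = 44, y = 0 mm of the dispenser, same axes.
- box_2: Same kind of box, second from below in the magazine. Origin: centre of its underside. Must stay in the magazine.
- box_3: Same kind of box, top of the magazine. Origin: centre of its underside. Must stay in the magazine.
- stored_box: Same kind of box, lying loose in the other bay of the trough (44 mm side along the trough), its inner end about 60 mm from the middle of the trough. Origin: centre of its underside. Leave alone.
- eyepiece: Black microscope eyepiece, 30 mm diameter, 42 mm high, standing loose behind the left bay, beside the dispenser's housing. Origin: centre of its underside. Leave alone.
- petri: Covered clear petri dish, 61 mm diameter, 15 mm high, loose behind the right bay, beside the dispenser's housing. Origin: centre of its underside. Leave alone.
- objective_case: White round case with black cap, 33 mm diameter, 49 mm high, loose on the worktop close in front of the trough, on the robot side. Origin: centre of its underside. Leave alone.
- jar: White specimen jar, 56 mm diameter, 72 mm high, loose on the worktop well to the right, between the two microscopes. Origin: centre of its underside. Leave alone.
There are look-alikes about, which are no part of the job. There is more than one size of the liner; the one meant has the size given above. What is shaped like the box_3 but yellow is not meant.

How it is judged (in metres and radians):
On the way, in this order (a step that is already met when the one before it is completed fails the run):
1. the plunger is pressed all the way down (value of joint plunger above 0.019 m), for 0.02 s.
2. the plunger is up again and the lowest box lies in the trough in front of the magazine (value of joint plunger below 0.003 m and x of box_1 in the frame of dispenser between -0.012 and 0.012 m and y of box_1 in the frame of dispenser between -0.025 and 0.025 m), for 0.1 s.
At the end, for the whole second after the job is handed in: The dispensed box lies flat and at rest in the trough on the liner of the free bay, its centre within 16 mm of the liner's middle along the trough and 12 mm across it; the plunger is up (under 3 mm); the other two boxes are in the magazine and the stored box is within 12 mm of where it was (y of box_1 in the frame of liner between -0.016 and 0.016 m and x of box_1 in the frame of liner between -0.012 and 0.012 m and z of box_1 in the frame of liner between -0.003 and 0.003 m and angle between box_1's own z axis and vertical below 0.08 rad and linear speed of box_1 below 0.01 m/s and value of joint plunger below 0.003 m and distance of stored_box from where it was at the start of the episode below 0.012 m and x of box_2 in the frame of dispenser between 0.036 and 0.054 m and y of box_2 in the frame of dispenser between -0.008 and 0.008 m and x of box_3 in the frame of dispenser between 0.036 and 0.054 m and y of box_3 in the frame of dispenser between -0.008 and 0.008 m); the robot touches nothing.
It fails at once if a second box leaves its place in the magazine (not (x of box_2 in the frame of dispenser between 0.036 and 0.054 m and y of box_2 in the frame of dispenser between -0.008 and 0.008 m) or not (x of box_3 in the frame of dispenser between 0.036 and 0.054 m and y of box_3 in the frame of dispenser between -0.008 and 0.008 m)).
It fails at once if the dispensed box is lifted or tipped up (height (world z) of box_1 above 0.02 m or angle between box_1's own z axis and vertical above 0.6 rad).
It fails at once if the stored box is displaced or lifted (distance of stored_box from where it was at the start of the episode above 0.012 m).
It fails at once if a thing standing around is displaced (distance of any of eyepiece, petri, objective_case, jar from where it was at the start of the episode above 0.02 m).
It also fails if it takes over 58 s, if anything falls off the work surface, if the arm or the gripper's body presses on something with over 40 N, if the wrist force passes 120 N, or if a joint passes its speed limit or range.

## Working session

There is one attempt and no reset: what is moved stays moved. The work goes in short steps, Python scripts to look and compute and a tool call to move; the robot and the scene stay as the last step left them, time stands still between calls to the robot, and variables do not carry over. Pictures are saved under pics/ and viewed, and the job is handed in when it is done.

Besides the shell and the picture viewer there is one more tool, called after "Emit:" as a command line: name --argument value ..., lists and objects as JSON in quotes. send_rows: Moves the arm, as the interface text tells. Its arguments: {"type":"object","properties":{"targets":{"type":"array","items":{"type":"array","items":{"type":"array","items":{"type":"number"}}}}},"required":["targets"]}

```bash
mkdir -p pics
cat > h.py <<'E'
import numpy as np, cv2
from plant import *
def snap(cam,fn):
    im=capture(cam); cv2.imwrite('pics/'+fn,cv2.cvtColor(im,cv2.COLOR_RGB2BGR)); return im
def ray(cam,rc,M=None):
    M=M or camera_model(cam); K=np.array(M['K']);k=M['k1'];T=np.array(M['world_to_cam'])
    d=np.array([(rc[1]-K[0,2])/K[0,0],(rc[0]-K[1,2])/K[1,1]]); u=d.copy()
    for _ in range(30): u=d/(1+k*(u@u))
    c=np.array([u[0],-u[1],-1]); R=T[:3,:3]
    return -R.T@T[:3,3], R.T@c
def onz(cam,rc,z,M=None):
    o,d=ray(cam,rc,M); return o+d*(z-o[2])/d[2]
def proj(cam,p,M=None):
    M=M or camera_model(cam); K=np.array(M['K']);T=np.array(M['world_to_cam'])
    c=T[:3,:3]@np.array(p,float)+T[:3,3]; u=np.array([c[0],-c[1]])/-c[2]; u=u*(1+M['k1']*(u@u))
    return [K[1,1]*u[1]+K[1,2],K[0,0]*u[0]+K[0,2]]
E
python3 - <<'E'
from h import *
print(get_obs())
for c in ['scene','top','wrist']: 
    snap(c,c+'0.png')
    print(c,camera_model(c))
for c,hs in [('top',1),('scene',1)]:
    for l,z in [('plunger_top',67),('trough_mid',5),('magazine_top',47),('liner',5),('stored_box',5),('dispenser',0),('objective_case',0),('eyepiece',0),('petri',0),('jar',0)]:
        for r in place_of(l,c)[:3]:
            print(c,l,round(r['conf'],2),np.round(r['location']),np.round(onz(c,r['location'],z),1))
E
```

```text
{'time': 0.0, 'joint_positions': array([ 1.18198266e+00,  3.42723978e-01,  1.52501824e+00, -1.94653024e-05,
        1.27539965e+00, -1.46002395e-01]), 'dq': array([ 3.67042947e-05, -1.32475370e-04,  1.03722409e-04,  6.86674241e-04,
       -1.08719426e-03,  1.01484069e-03]), 'tau': array([ 1.63077697e-03, -4.31246138e+01, -2.44218957e+01,  7.19641708e-02,
        5.60781977e-02, -1.52619355e-04]), 'tool_pos': array([126.05559097, 509.22036702, 226.04388801]), 'tcp_rot': array([-3.14005721e+00, -2.06971437e-04,  2.89878690e+00]), 'contact_force': array([ 0.04399217, -0.19225105, -0.07492931]), 'moment': array([-0.00263447,  0.0003804 ,  0.02723108]), 'grip_width': 91.69932310082234}
scene {'K': array([[453.68433475,   0.        , 252.49120514],
       [  0.        , 453.68433475, 192.12320837],
       [  0.        ,   0.        ,   1.        ]]), 'k1': 0.042839949935500624, 'world_to_cam': array([[ 5.16136321e-01, -8.56444353e-01, -1.03134991e-02,
        -2.36899418e+02],
       [ 5.86513396e-01,  3.44635934e-01,  7.32958464e-01,
        -3.55820997e+02],
       [-6.24183735e-01, -3.8
[... 1894 characters left out ...]
78. 146.] [581.2 364.3   0. ]
top petri 0.79 [174. 208.] [597.6 179.7   0. ]
top jar 0.7 [230. 385.] [ 438.2 -341.9    0. ]
scene plunger_top 0.57 [158. 212.] [594.7 265.5  67. ]
scene trough_mid 0.94 [184. 200.] [503.4 261.7   5. ]
scene liner 0.79 [200. 158.] [348.6 340.6   5. ]
scene liner 0.45 [176. 183.] [502.4 345.9   5. ]
scene stored_box 0.48 [189. 220.] [514.5 176.3   5. ]
scene dispenser 0.95 [180. 199.] [525.  282.2   0. ]
scene objective_case 0.6 [199. 200.] [436.5 216.2   0. ]
scene eyepiece 0.57 [162. 191.] [594.4 376.8   0. ]
scene eyepiece 0.18 [257. 338.] [ 441.8 -337.9    0. ]
scene petri 0.58 [181. 232.] [583.9 169.    0. ]
scene jar 0.95 [257. 338.] [ 442.6 -336.9    0. ]
```

Run:
```python
import cv2
a=cv2.imread('pics/top0.png')[120:290,90:290]; cv2.imwrite('pics/topc.png',cv2.resize(a,None,fx=3.5,fy=3.5,interpolation=2))
a=cv2.imread('pics/scene0.png')[110:250,110:290]; cv2.imwrite('pics/scenec.png',cv2.resize(a,None,fx=4,fy=4,interpolation=2))
```

```text
(no output)
```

View pics/topc.png

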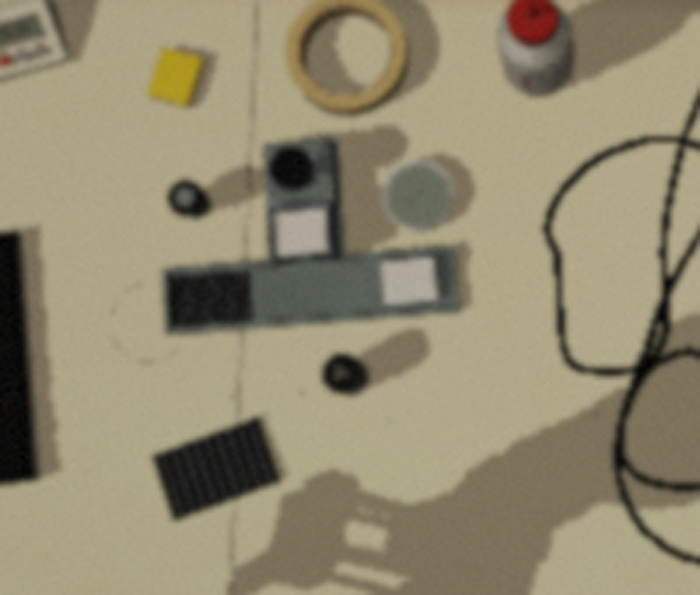

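View pics/scenec.png

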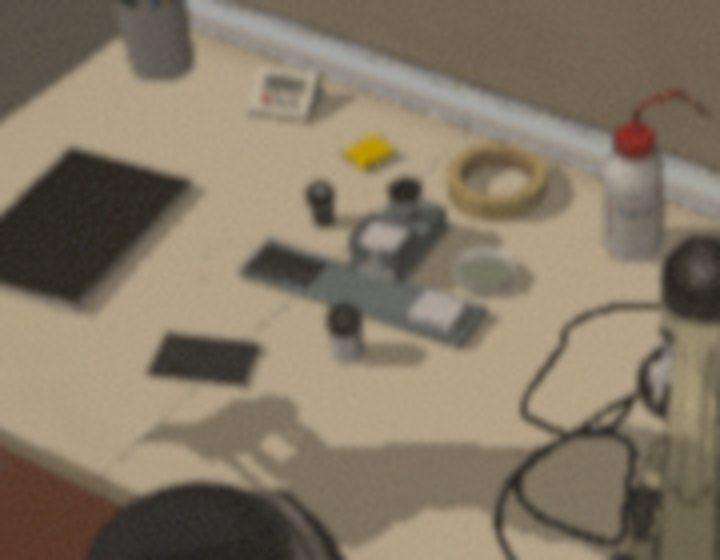

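View pics/wrist0.png

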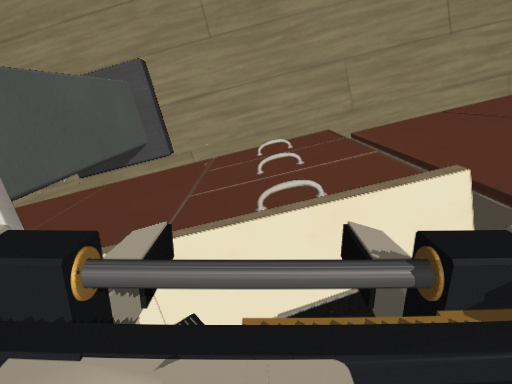

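View pics/top0.png

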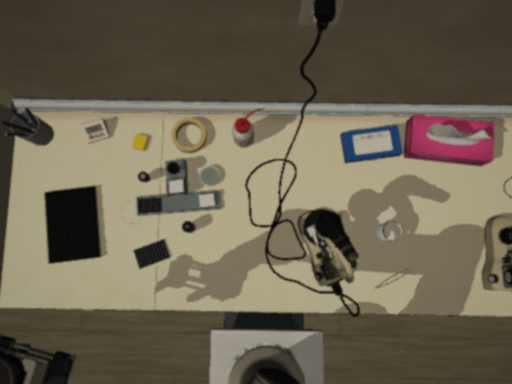

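```bash
cat > fit.py <<'E'
from h import *
from scipy.optimize import least_squares
Mt,Ms=camera_model('top'),camera_model('scene')
top=[((165,268),(28,123,9)),((168,332),(-28,123,9)),((460,309),(-28,-123,9)),((457,247),(28,-123,9)),
((291,168),(93,0,67)),((302,231),(44,0,41)),((264,142),(124,29,30)),((333,138),(124,-29,30)),((209,299),(0,84,5))]
sc=[((268,240),(28,123,9)),((241,271),(-28,123,9)),((463,345),(-28,-123,9)),((493,310),(28,-123,9)),((405,190),(93,0,67)),((384,236),(44,0,41)),((289,265),(0,84,5))]
obs=[(Mt,(c[1]/3.5+120,c[0]/3.5+90),m) for c,m in top]+[(Ms,(c[1]/4+110,c[0]/4+110),m) for c,m in sc]
def W(p,m): c,s=np.cos(p[2]),np.sin(p[2]); return [p[0]+c*m[0]-s*m[1],p[1]+s*m[0]+c*m[1],m[2]]
def f(p,o=obs): return np.concatenate([np.subtract(proj(0,W(p,m),M),px) for M,px,m in o])
for o in (obs,obs[:9],obs[9:]):
    r=least_squares(f,[506,260,-.05],args=(o,),loss='soft_l1',x_scale=[1,1,.01]); print(r.x,np.degrees(r.x[2])); print(np.round(r.fun.reshape(-1,2),1).tolist())
E
python3 fit.py
```

```text
[5.07746904e+02 2.61070831e+02 9.52094921e-02] 5.455102066926222
[[0.2, -0.5], [0.9, -0.6], [0.7, 0.1], [-0.4, -0.3], [-0.2, 0.3], [0.4, -0.1], [0.2, 0.0], [-0.2, 0.2], [-0.1, 1.0], [-0.8, 0.8], [-0.1, -0.2], [-0.4, 0.0], [-0.7, -0.6], [-0.8, 0.5], [0.1, 0.0], [0.6, 0.3]]
[5.08157578e+02 2.61125869e+02 9.44524404e-02] 5.411726198197242
[[0.0, -0.5], [0.7, -0.6], [0.6, 0.1], [-0.5, -0.3], [-0.3, 0.3], [0.2, -0.1], [0.0, 0.1], [-0.4, 0.2], [-0.3, 1.0]]
[5.05913887e+02 2.60237512e+02 9.86218940e-02] 5.650618291805936
[[-0.4, 0.6], [0.3, -0.4], [-0.1, -0.0], [-0.5, -0.6], [-0.5, 0.4], [0.4, -0.1], [1.0, 0.1]]
```

```bash
cat > mv.py <<'E'
import sys; from h import *
from scipy.spatial.transform import Rotation as Ro
P=np.array([507.5,261,0.0950])
def disp(m): c,s=np.cos(P[2]),np.sin(P[2]); return np.array([P[0]+c*m[0]-s*m[1],P[1]+s*m[0]+c*m[1],m[2]])
def todisp(w): c,s=np.cos(P[2]),np.sin(P[2]); d=np.array(w[:2])-P[:2]; return np.array([c*d[0]+s*d[1],-s*d[0]+c*d[1],w[2]])
def delta(tgt,yaw=np.pi/2+P[2]):
    o=get_obs(); R=Ro.from_euler('xyz',o['tcp_rot']); T=Ro.from_euler('xyz',[np.pi,0,yaw])
    print('rot',np.round(np.degrees((R.inv()*T).as_rotvec()),1),'shift',np.round(R.inv().apply(np.array(tgt)-o['tool_pos']),1),'at',np.round(o['tool_pos'],1),'disp',np.round(todisp(o['tool_pos']),1),'t',o['time'],'F',np.round(o['contact_force'],1),'q',np.round(o['joint_positions'],2))
E
python3 - <<'E'
from mv import *
delta(disp([93,0,150]))
print(disp([93,0,67]))
for rc in [(120+366/3.5,90+345/3.5)]: print(todisp(onz('top',rc,49)))
print(todisp(onz('top',(120+195/3.5,90+188/3.5),42)),todisp(onz('top',(120+281/3.5,90+409/3.5),17)))
E
```

```text
rot [ 0.  -0.  70.6] shift [-517.6 -118.8   76.7] at [126.2 509.6 226.7] disp [-356.   283.7  226.7] t 1.15 F [ 0.5 -0.  -0.4] q [ 1.18  0.34  1.52 -0.    1.28 -0.15]
[600.08065303 269.82171668  67.        ]
[-68.81620928 -30.47827746  49.        ]
[82.46800495 91.24213601 42.        ] [  0.31020859 -82.60956841  17.        ]
```

Emit:
send_rows --targets '[[[0, 0, 7, -38, -9, 0, 1], [0, 0, 14, -76, -18, 0, 1], [0, 0, 21, -114, -26, 0, 1], [0, 0, 28, -152, -35, 0, 1], [0, 0, 35, -190, -44, 0, 1]]]'

```text
time: 1.57
tool_pos: [301.4, 420.3, 226.9]
tcp_rot: [3.141, -0.0, 2.282]
contact_force: [0.5, 0.8, 0.3]
grip_width: 63.0
```

```bash
python3 -c "
from mv import *
delta(disp([93,0,150]))"
```

```text
rot [ 0.  -0.  35.3] shift [-309.   127.9   76.9] at [301.4 420.3 226.9] disp [-190.1  178.1  226.9] t 1.5667 F [0.5 0.8 0.3] q [0.8  0.33 1.55 0.   1.27 0.09]
```

Emit:
send_rows --targets '[[[0, 0, 7, -36, 15, 0, 1], [0, 0, 14, -72, 30, 0, 1], [0, 0, 21, -108, 45, 0, 1], [0, 0, 28, -144, 60, 0, 1], [0, 0, 35, -180, 75, 0, 1]]]'

```text
time: 1.98
tool_pos: [476.5, 333.7, 226.8]
tcp_rot: [3.141, -0.0, 1.671]
contact_force: [0.6, 0.4, -0.1]
grip_width: 29.6
```

```bash
python3 -c "
from mv import *
snap('wrist','w1.png')
delta(disp([93,0,80]))"
```

```text
rot [ 0.2  0.1 -0.4] shift [-70.1 111.  147. ] at [482.7 330.1 226.4] disp [-18.1  71.2 226.4] t 2.0333 F [ 3.4 -3.3  0. ] q [ 0.47  0.45  1.36 -0.    1.33  0.38]
```

View pics/w1.png

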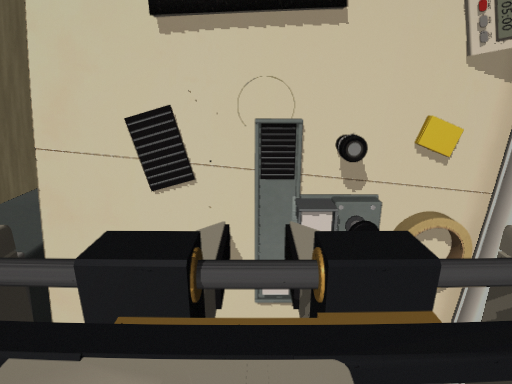

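```bash
python3 -c "
from mv import *
M=camera_model('wrist');a=snap('wrist','w2.png')
import pickle;pickle.dump(M,open('w2.pkl','wb'))
c=cv2.cvtColor(a,4)[60:310,210:400];cv2.imwrite('pics/w2c.png',cv2.resize(c,None,fx=2.4,fy=2.4)) if 0 else cv2.imwrite('pics/w2c.png',cv2.resize(c[:240],None,fx=2.4*1.0,fy=2.4))
delta(disp([93,0,80]))"
```

```text
rot [0.1 0.1 0.1] shift [-73.2 113.7 146.4] at [479.5 331.8 226.1] disp [-21.1  73.1 226.1] t 2.0833 F [ 0.1 -0.3  0.1] q [ 0.47  0.45  1.36 -0.    1.33  0.38]
```

View pics/w2c.png

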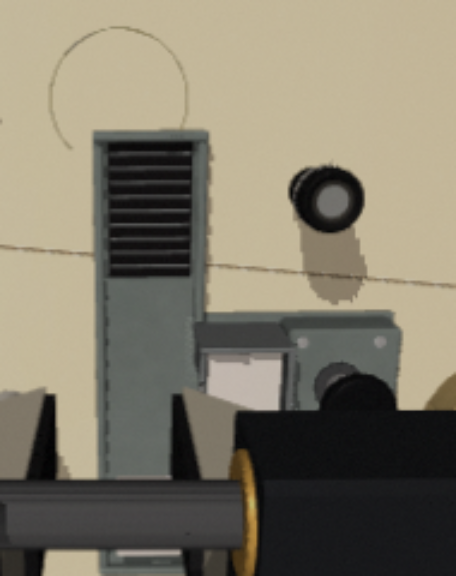

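```bash
cat > fit2.py <<'E'
import pickle; exec(open('fit.py').read().split('for o in')[0])
Mw=pickle.load(open('w2.pkl','rb'))
wr=[((209,131),(28,123,11)),((94,131),(-28,123,11)),((108,276),(-21,50,5)),((190,276),(21,50,5)),((107,142),(-21,118,5)),((192,142),(21,118,5)),((99,574),(-28,-123,11))]
ow=[(Mw,(c[1]/2.4+60,c[0]/2.4+210),m) for c,m in wr]
for o in (ow,obs+ow):
    r=least_squares(f,[506,260,.095],args=(o,),loss='soft_l1',x_scale=[1,1,.01]); print(r.x,np.degrees(r.x[2])); print(np.round(r.fun.reshape(-1,2)[-7:],1).tolist())
E
python3 fit2.py
```

```text
[5.08252159e+02 2.64207508e+02 9.42773248e-02] 5.401692816857471
[[-0.2, 0.2], [0.1, -0.8], [0.4, 0.1], [0.1, 0.2], [-0.4, -0.0], [-0.6, 0.5], [0.8, -0.2]]
[5.08004461e+02 2.63573652e+02 9.09241215e-02] 5.2095684167507175
[[0.5, 0.2], [0.6, -0.7], [0.8, -0.0], [0.7, 0.1], [0.1, 0.1], [-0.0, 0.6], [1.2, -0.8]]
```

```bash
sed -i 's/^P=.*/P=np.array([508,263,0.0945])/' mv.py; python3 -c "
from mv import *
delta(disp([93,0,80]))"
```

```text
rot [0.1 0.1 0.2] shift [-71.3 114.4 146.4] at [479.5 331.8 226.1] disp [-21.8  71.2 226.1] t 2.0833 F [ 0.1 -0.3  0.1] q [ 0.47  0.45  1.36 -0.    1.33  0.38]
```

Emit:
send_rows --targets '[[[0, 0, 0, -20, 31, 10, 1], [0, 0, 0, -40, 62, 20, 1], [0, 0, 0, -60, 93, 40, 1], [0, 0, 0, -71, 114, 75, 1], [0, 0, 0, -71, 114, 110, 1]]]'

```text
time: 2.5
tool_pos: [600.3, 274.2, 116.4]
tcp_rot: [3.136, -0.0, 1.675]
contact_force: [-0.4, -0.2, -0.5]
grip_width: 0.2
```

```bash
python3 -c "
from mv import *
snap('wrist','w3.png');snap('scene','s3.png')
delta(disp([93,0,72]))
a=cv2.imread('pics/s3.png')[90:250,110:310]; cv2.imwrite('pics/s3c.png',cv2.resize(a,None,fx=3.5,fy=3.5,interpolation=2))
"
```

```text
rot [-0.7  0.1  0.6] shift [-3.6  8.4 37.8] at [592.3 274.6 109.9] disp [ 85.    3.6 109.9] t 2.6 F [-0.7 -0.2 -1.2] q [0.32 0.68 1.28 0.   1.19 0.21]
```

View pics/s3c.png

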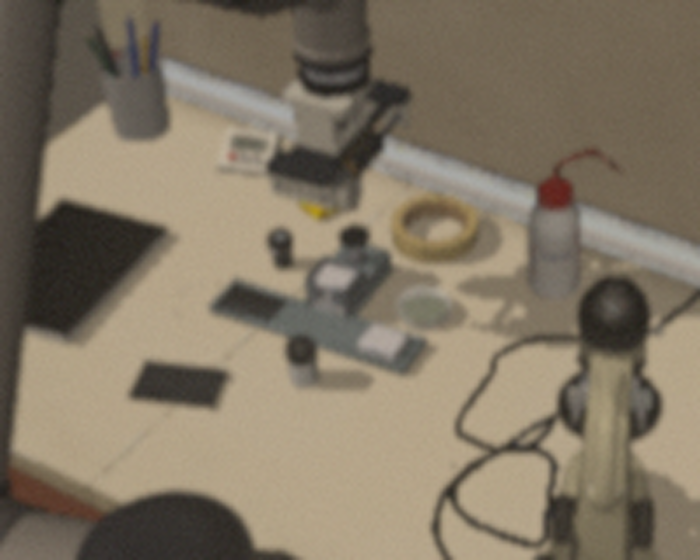

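View pics/w3.png

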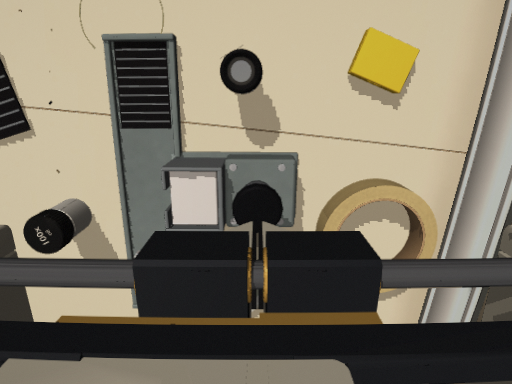

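```bash
python3 -c "
from mv import *
delta(disp([93,0,72]))
M=camera_model('wrist');snap('wrist','w4.png')
for r in place_of('plunger_top','wrist')[:2]: print(r, todisp(onz('wrist',r['location'],67,M)))
o=get_obs();print(proj(0,o['tool_pos'],M))
delta(disp([93,0,72]))
"
```

```text
rot [-0.7  0.1  0.6] shift [-3.6  8.4 37.8] at [592.3 274.6 109.9] disp [ 85.    3.6 109.9] t 2.6 F [-0.7 -0.2 -1.2] q [0.32 0.68 1.28 0.   1.19 0.21]
{'location': [214.1, 271.4], 'conf': 0.95} [94.00318563  2.11878059 67.        ]
[np.float64(241.47654923063118), np.float64(262.6560359145713)]
rot [-0.1 -0.   0.7] shift [-5.7  5.1 44.9] at [595.  276.9 116.9] disp [ 87.9   5.6 116.9] t 2.7 F [0.3 0.1 1.8] q [0.32 0.68 1.27 0.   1.2  0.21]
```

```bash
python3 -c "
from mv import *
c=cv2.imread('pics/w4.png')[140:270,100:320];cv2.imwrite('pics/w4c.png',cv2.resize(c,None,fx=3.5,fy=3.5,interpolation=2))"
```

```text
(no output)
```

View pics/w4c.png

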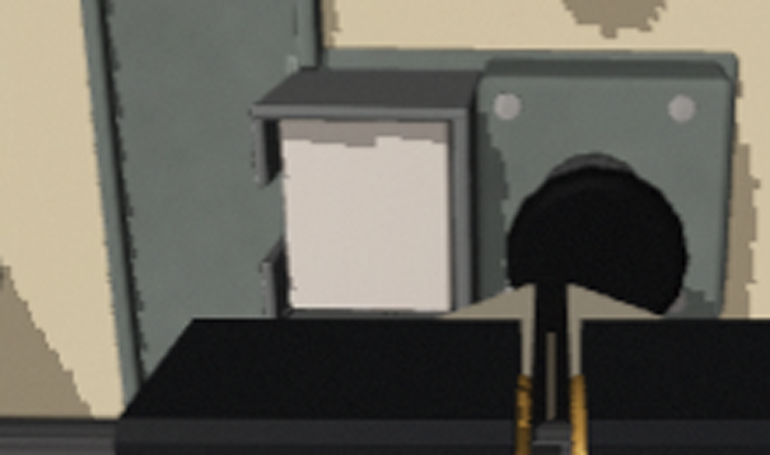

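Emit:
send_rows --targets '[[[0, 0, 0.3, -4, 5, 20, 1], [0, 0, 0.5, -4, 5, 40, 1], [0, 0, 0.5, -4, 5, 40, 1]]]'

```text
time: 2.95
tool_pos: [599.9, 273.6, 76.6]
tcp_rot: [-3.14, 0.0, 1.67]
contact_force: [-0.6, -0.6, 0.1]
grip_width: 0.7
```

```bash
python3 -c "
from mv import *
delta(disp([93,0,67]))
M=camera_model('wrist');snap('wrist','w5.png')
for r in place_of('plunger_top','wrist')[:2]: print(r, todisp(onz('wrist',r['location'],67,M)))
delta(disp([93,0,67]))
c=cv2.imread('pics/w5.png')[120:270,100:320];cv2.imwrite('pics/w5c.png',cv2.resize(c,None,fx=3.5,fy=3.5,interpolation=2))
"
```

```text
rot [-0.1  0.   0.3] shift [-1.9  0.5  9.6] at [599.9 273.6  76.6] disp [92.5  1.9 76.6] t 2.95 F [-0.6 -0.6  0.1] q [0.31 0.72 1.3  0.   1.12 0.21]
{'location': [230.2, 258.4], 'conf': 0.7} [93.17590301  3.02011142 67.        ]
rot [ 0.1 -0.   0.3] shift [-2.2 -1.  12.2] at [601.4 274.   79.2] disp [94.   2.2 79.2] t 3.05 F [-0.   0.5 -0.3] q [0.31 0.72 1.3  0.   1.12 0.21]
```

View pics/w5c.png

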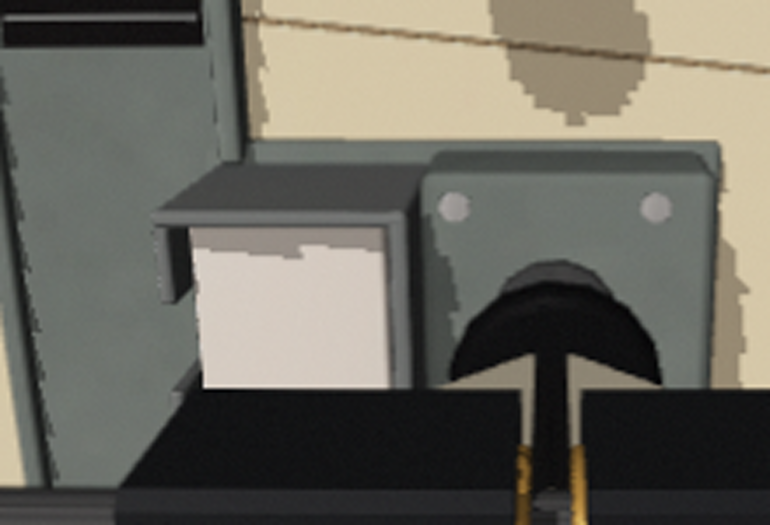

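Emit:
send_rows --targets '[[[0, 0, 0, 0, 0, 9, 1], [0, 0, 0, 0, 0, 16, 1], [0, 0, 0, 0, 0, 22, 1], [0, 0, 0, 0, 0, 28, 1], [0, 0, 0, 0, 0, 32, 1]]]'

```text
time: 3.47
tool_pos: [602.7, 274.0, 46.2]
tcp_rot: [3.137, -0.002, 1.669]
contact_force: [0.9, 2.1, 9.1]
grip_width: 0.5
```

```bash
python3 -c "
from mv import *
delta(disp([93,0,45]))"
```

```text
rot [ 0.3 -0.1  0.2] shift [-2.  -2.4  1.2] at [602.7 274.   46.2] disp [95.3  2.  46.2] t 3.4667 F [0.9 2.1 9.1] q [0.31 0.76 1.33 0.   1.05 0.21]
```

Emit:
send_rows --targets '[[[0, 0, 0, 0, 0, 2, 1], [0, 0, 0, 0, 0, 3, 1], [0, 0, 0, 0, 0, 3, 1]]]'

```text
time: 3.72
tool_pos: [602.8, 274.1, 45.2]
tcp_rot: [3.136, -0.002, 1.669]
contact_force: [-2.1, 1.2, 17.0]
grip_width: 0.1
```

Emit:
send_rows --targets '[[[0, 0, 0, 0, 0, -8, 1], [0, 0, 0, 0, 0, -16, 1], [0, 0, 0, 0, 0, -26, 1], [0, 0, 0, 0, 0, -40, 1], [0, 0, 0, 0, 0, -65, 1]]]'

```text
time: 4.13
tool_pos: [599.1, 272.1, 104.7]
tcp_rot: [-3.135, 0.002, 1.668]
contact_force: [0.4, -0.4, -0.7]
grip_width: 0.5
```

```bash
python3 -c "
from mv import *
M=camera_model('wrist');snap('wrist','w6.png');snap('scene','s6.png')
for r in place_of('box_1','scene')[:5]: print(r['conf'],r['location'], todisp(onz('scene',r['location'],5)))
a=cv2.imread('pics/s6.png')[140:230,150:260]; cv2.imwrite('pics/s6c.png',cv2.resize(a,None,fx=6,fy=6,interpolation=2))
delta(disp([-6,-42,100]))
"
```

```text
0.64 [171.1, 207.5] [71.41328546 10.85175911  5.        ]
0.53 [150.6, 202.0] [177.35890291  98.001842     5.        ]
0.48 [183.4, 201.2] [-2.77776549 -3.72455466  5.        ]
rot [ 0.2 -0.   0.2] shift [ -42.9 -100.7    8.4] at [602.  273.1 108.8] disp [ 94.5   1.2 108.8] t 4.2833 F [-0.2  0.5 -0.7] q [ 0.31  0.69  1.27 -0.    1.18  0.21]
```

View pics/s6c.png

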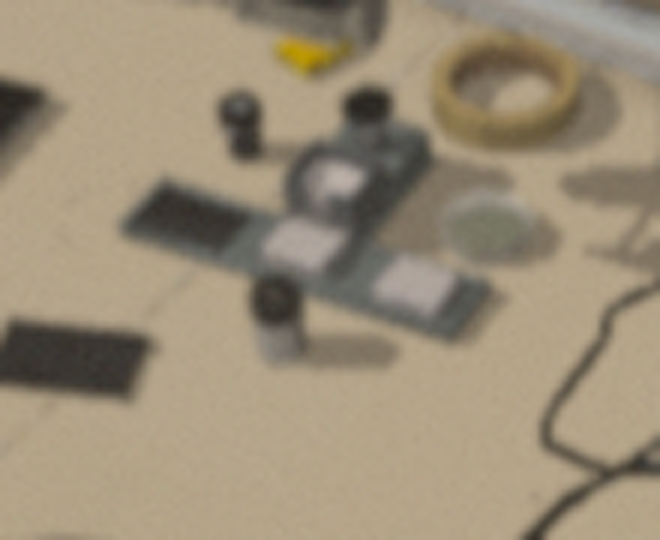

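View pics/w6.png

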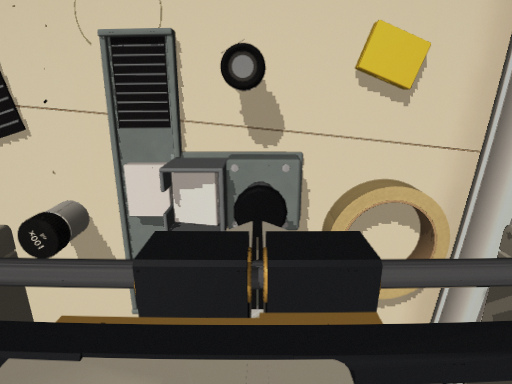

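Emit:
send_rows --targets '[[[0, 0, 0, -12, -25, 0, 1], [0, 0, 0, -24, -50, 0, 1], [0, 0, 0, -34, -75, 0, 1], [0, 0, 0, -43, -101, 0, 1], [0, 0, 0, -43, -101, 0, 1]]]'

```text
time: 4.7
tool_pos: [498.7, 218.1, 105.0]
tcp_rot: [-3.133, 0.002, 1.668]
contact_force: [0.5, -0.2, -0.3]
grip_width: 0.2
```

```bash
python3 -c "
from mv import *
import pickle
for rc in [(163,126),(164,171),(218,129)]: print(rc,todisp(onz('wrist',rc,17)),'n/a moved')
M=camera_model('wrist');snap('wrist','w7.png');snap('wrist','w7b.png')
delta(disp([-6,-42,60]))
M=camera_model('wrist');pickle.dump(M,open('w7.pkl','wb'))
print(proj(0,disp([-6,-42,12]),M),proj(0,disp([0,-22,17]),M),proj(0,disp([0,-60,17]),M))
c=cv2.imread('pics/w7b.png')[0:300,100:420];cv2.imwrite('pics/w7c.png',cv2.resize(c,None,fx=2,fy=2,interpolation=2))
"
```

```text
(163, 126) [-118.62003239  -19.80816208   17.        ] n/a moved
(164, 171) [-82.51127408 -20.56147479  17.        ] n/a moved
(218, 129) [-121.31825091  -66.52597171   17.        ] n/a moved
rot [-0.1  0.   0.2] shift [ 0.5  2.1 46.3] at [504.  219.9 106.3] disp [ -8.1 -42.5 106.3] t 4.8 F [0.9 0.6 0.3] q [0.27 0.51 1.62 0.   1.02 0.17]
[np.float64(189.96606923079096), np.float64(259.87024897997486)] [np.float64(167.49963905993548), np.float64(267.59095023414324)] [np.float64(212.60994391012986), np.float64(267.08282089473676)]
```

View pics/w7c.png

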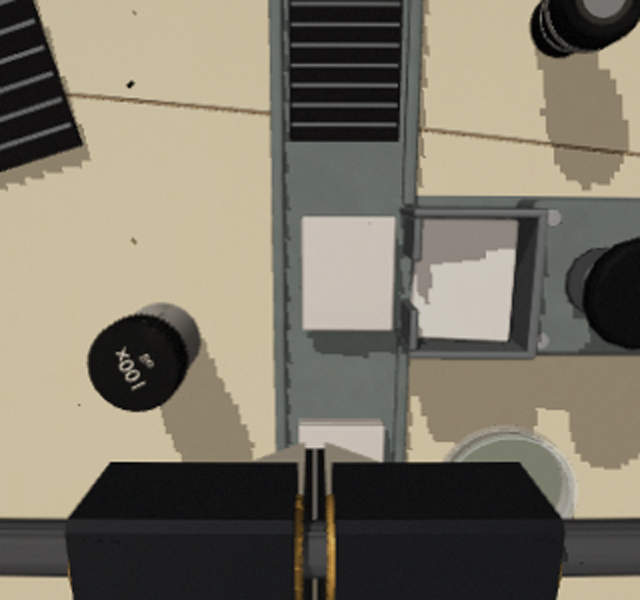

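```bash
python3 -c "
from mv import *
import pickle
delta(disp([-6,-40,60]))
M=camera_model('wrist');snap('wrist','w8.png');pickle.dump(M,open('w8.pkl','wb'))
delta(disp([-6,-40,60]))
c=cv2.imread('pics/w8.png')[90:240,220:360];cv2.imwrite('pics/w8c.png',cv2.resize(c,None,fx=4,fy=4,interpolation=2))
"
```

```text
rot [-0.1  0.   0.2] shift [ 2.5  2.1 46.3] at [504.  219.9 106.3] disp [ -8.1 -42.5 106.3] t 4.8 F [0.9 0.6 0.3] q [0.27 0.51 1.62 0.   1.02 0.17]
rot [ 0.  -0.   0.2] shift [ 2.2  0.9 46.5] at [505.1 220.3 106.5] disp [ -6.9 -42.2 106.5] t 4.85 F [ 0.9  0.2 -0.4] q [0.27 0.51 1.61 0.   1.02 0.17]
```

View pics/w8c.png

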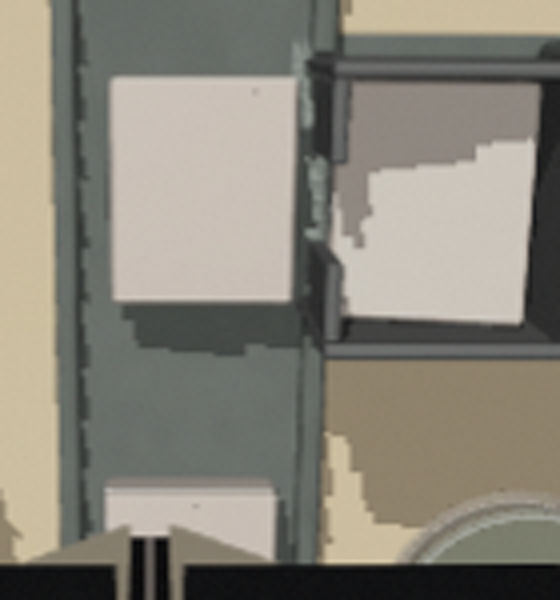

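```bash
python3 -c "
from mv import *
import pickle
M=pickle.load(open('w8.pkl','rb'))
g=lambda c,z:np.round(todisp(onz(0,(90+c[1]/4,220+c[0]/4),z,M)),1)
for n,c,z in [('box tl',(110,76),17),('tr',(297,76),17),('br',(294,300),17),('bl',(113,300),17),('st l',(106,488),17),('st r',(276,488),17),('railL out',(60,300),9),('railR out',(325,420),9),('railL in',(72,300),9),('maglo',(328,350),47),('maghi',(320,62),47)]: print(n,g(c,z))
"
```

```text
box tl [-15.7  23.1  17. ]
tr [19.7 23.3 17. ]
br [ 20.5 -19.9  17. ]
bl [-15.3 -20.   17. ]
st l [-17.  -59.5  17. ]
st r [ 18.1 -59.4  17. ]
railL out [-26.4 -21.7   9. ]
railR out [ 28.8 -47.2   9. ]
railL in [-23.9 -21.7   9. ]
maglo [ 23.3 -22.7  47. ]
maghi [20.1 26.5 47. ]
```

Emit:
send_rows --targets '[[[0, 0, 0, 2, 1, 25, 1], [0, 0, 0, 2, 1, 45, 1], [0, 0, 0, 2, 1, 65, 1], [0, 0, 0, 2, 1, 80, 1], [0, 0, 0, 2, 1, 80, 1]]]'

```text
time: 5.27
tool_pos: [504.6, 222.1, 23.3]
tcp_rot: [-3.136, 0.001, 1.668]
contact_force: [-0.4, 0.2, -0.4]
grip_width: 0.3
```

```bash
python3 -c "
from mv import *
delta(disp([-6,-40,11]))
M=camera_model('wrist');snap('wrist','w9.png');snap('scene','s9.png')
delta(disp([-6,-40,11]))
a=cv2.imread('pics/s9.png')[140:230,150:260]; cv2.imwrite('pics/s9c.png',cv2.resize(a,None,fx=6,fy=6,interpolation=2))
"
```

```text
rot [-0.3  0.1  0.2] shift [ 0.4  1.3 12.3] at [504.6 222.1  23.3] disp [ -7.2 -40.4  23.3] t 5.2667 F [-0.4  0.2 -0.4] q [0.28 0.63 1.68 0.   0.84 0.18]
rot [-0.   0.   0.2] shift [ 0.  -0.4 15.2] at [506.2 222.6  26.2] disp [ -5.6 -40.   26.2] t 5.3667 F [ 1.3  0.9 -0.1] q [0.28 0.63 1.68 0.   0.84 0.18]
```

View pics/w9.png

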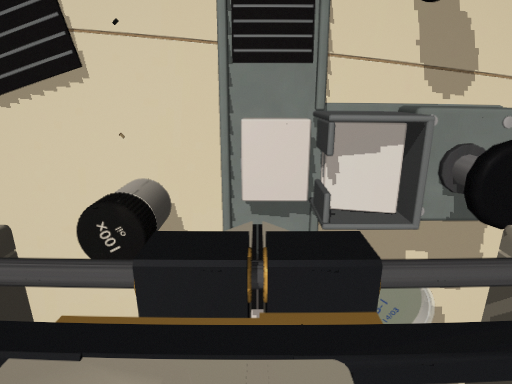

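View pics/s9c.png

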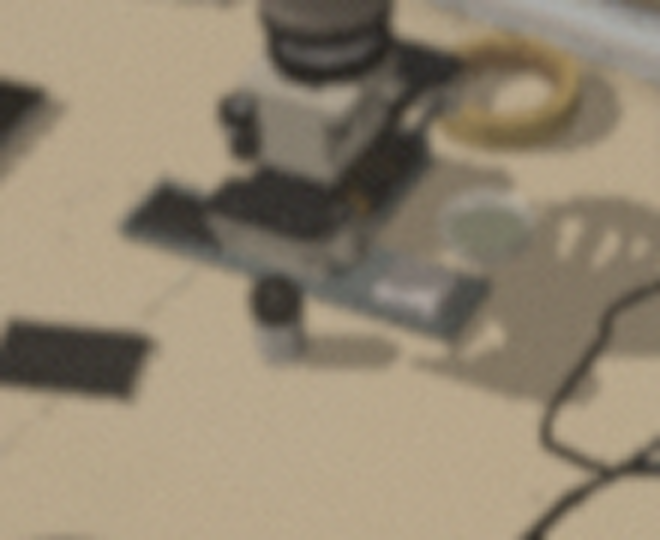

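Emit:
send_rows --targets '[[[0, 0, 0, 0, 0, 5, 1], [0, 0, 0, 0, 0, 10, 1], [0, 0, 0, 0, 0, 14.5, 1], [0, 0, 0, 0, 0, 14.5, 1]]]'

```text
time: 5.7
tool_pos: [505.4, 222.3, 11.7]
tcp_rot: [-3.141, 0.0, 1.668]
contact_force: [0.1, -0.0, 0.0]
grip_width: 0.6
```

```bash
python3 -c "
from mv import *
snap('wrist','w10.png')
delta(disp([-6,-40,11]))
"
```

```text
rot [-0.   0.   0.2] shift [0.3 0.4 1. ] at [505.4 222.3  12. ] disp [ -6.4 -40.3  12. ] t 5.75 F [ 0.6 -0.4 -0.2] q [0.28 0.65 1.69 0.   0.81 0.18]
```

View pics/w10.png

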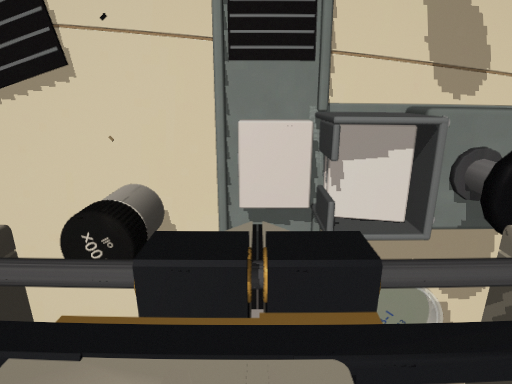

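Emit:
send_rows --targets '[[[0, 0, 0, 5, 0, 0.5, 1], [0, 0, 0, 10, 0, 0.5, 1], [0, 0, 0, 15, 0, 0.5, 1], [0, 0, 0, 21, 0, 0.5, 1], [0, 0, 0, 27, 0, 0.5, 1]]]'

```text
time: 6.17
tool_pos: [503.0, 250.0, 11.9]
tcp_rot: [3.141, -0.0, 1.669]
contact_force: [-0.2, 0.6, 1.0]
grip_width: 0.6
```

```bash
python3 -c "
from mv import *
snap('wrist','w11.png')
delta(disp([-6,-40,11]))
"
```

```text
rot [ 0.  -0.   0.2] shift [-28.5   0.1   0.9] at [502.9 251.   11.9] disp [ -6.2 -11.5  11.9] t 6.2167 F [-0.7  1.8 -0.1] q [0.33 0.66 1.66 0.   0.82 0.23]
```

View pics/w11.png

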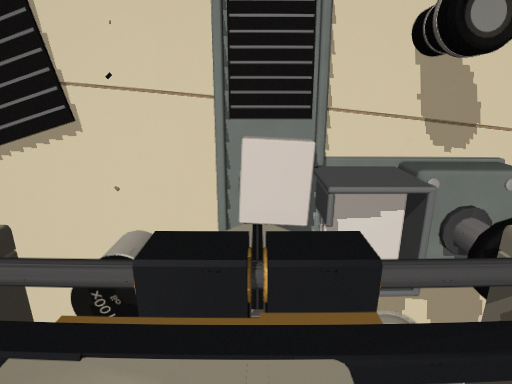

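Emit:
send_rows --targets '[[[0, 0, 0, -5, 0, 0, 1], [0, 0, 0, -5, 4, 0, 1], [0, 0, 0, -5, 8.5, 0, 1], [0, 0, 0, -5, 8.5, 0, 1]]]'

```text
time: 6.55
tool_pos: [513.3, 244.9, 11.9]
tcp_rot: [3.14, -0.0, 1.668]
contact_force: [-0.3, 0.3, 0.0]
grip_width: 0.2
```

```bash
python3 -c "
from mv import *
import pickle
M=camera_model('wrist');snap('wrist','w12.png');pickle.dump(M,open('w12.pkl','wb'))
delta(disp([2,54,11]))
c=cv2.imread('pics/w12.png')[90:250,210:380];cv2.imwrite('pics/w12c.png',cv2.resize(c,None,fx=3.5,fy=3.5,interpolation=2))
"
```

```text
rot [ 0.  -0.   0.1] shift [72.5 -0.9  0.8] at [512.8 244.9  11.8] disp [  3.  -18.5  11.8] t 6.6 F [ 0.  -0.5  0.1] q [0.31 0.67 1.64 0.   0.83 0.21]
```

View pics/w12c.png

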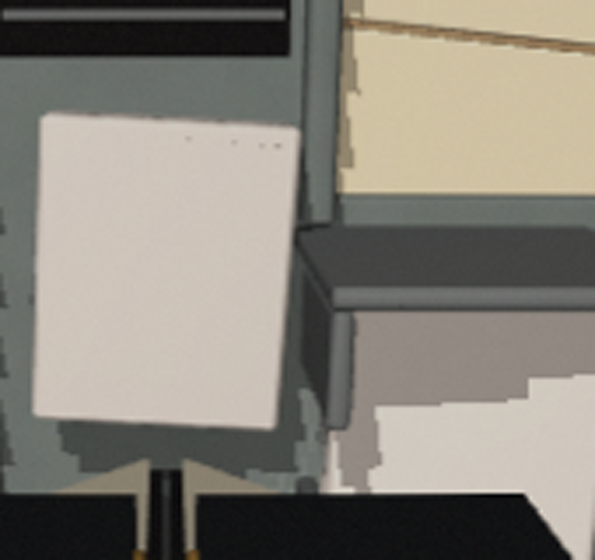

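```bash
python3 -c "
from mv import *
import pickle
M=pickle.load(open('w12.pkl','rb'))
g=lambda c,z:np.round(todisp(onz(0,(90+c[1]/3.5,210+c[0]/3.5),z,M)),1)
for n,c,z in [('tl',(42,113),17),('tr',(300,127),17),('br',(276,428),17),('bl',(34,415),17),('liner r',(288,54),5)]: print(n,g(c,z))
"
```

```text
tl [-13.2  44.   17. ]
tr [21.7 42.2 17. ]
br [19.7 -1.2 17. ]
bl [-15.6   0.8  17. ]
liner r [21.1 51.6  5. ]
```

Emit:
send_rows --targets '[[[0, 0, 0, 5, 0, 0, 1], [0, 0, 0, 9, 0, 0, 1], [0, 0, 0, 14, 0, 0, 1], [0, 0, 0, 19, 0, 0, 1], [0, 0, 0, 24, 0, 0, 1]]]'

```text
time: 7.02
tool_pos: [509.4, 269.7, 11.7]
tcp_rot: [-3.142, -0.0, 1.669]
contact_force: [-0.1, -0.1, -1.7]
grip_width: 0.4
```

```bash
python3 -c "
from mv import *
import pickle
M=camera_model('wrist');snap('wrist','w13.png');pickle.dump(M,open('w13.pkl','wb'))
delta(disp([2,54,11]))
c=cv2.imread('pics/w13.png')[90:250,210:380];cv2.imwrite('pics/w13c.png',cv2.resize(c,None,fx=3.5,fy=3.5,interpolation=2))
"
```

```text
rot [ 0.  -0.   0.2] shift [46.6  0.1  0.8] at [509.4 270.5  11.8] disp [ 2.1  7.4 11.8] t 7.0667 F [0.1 0.4 0.5] q [0.36 0.68 1.62 0.   0.85 0.26]
```

View pics/w13c.png

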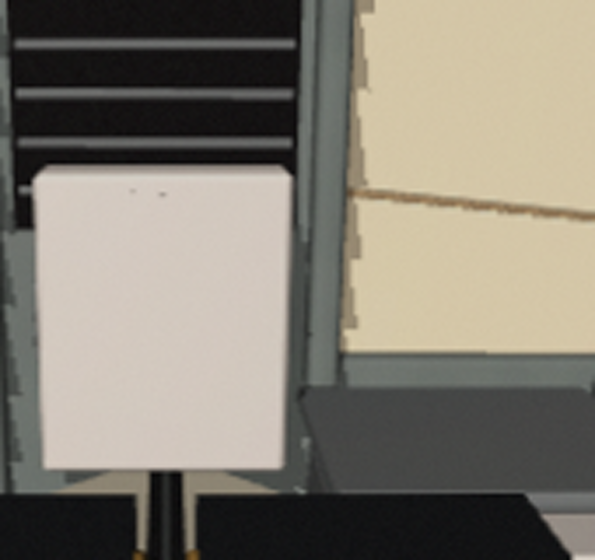

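Emit:
send_rows --targets '[[[0, 0, 0, 5, 0, 0, 1], [0, 0, 0, 10, 0, 0, 1], [0, 0, 0, 15, 0, 0, 1], [0, 0, 0, 20, 0, 0, 1], [0, 0, 0, 25, 0, 0, 1]]]'

```text
time: 7.48
tool_pos: [507.1, 294.4, 11.7]
tcp_rot: [3.142, -0.0, 1.668]
contact_force: [0.4, -0.0, -0.0]
grip_width: 0.3
```

```bash
python3 -c "
from mv import *
import pickle
M=pickle.load(open('w13.pkl','rb'))
g=lambda c,z:np.round(todisp(onz(0,(90+c[1]/3.5,210+c[0]/3.5),z,M)),1)
for n,c,z in [('br',(283,468),17),('bl',(43,468),17),('tl',(35,178),17),('tr',(292,178),17)]: print(n,g(c,z))
M=camera_model('wrist');snap('wrist','w14.png');pickle.dump(M,open('w14.pkl','wb'))
delta(disp([2,54,11]))
c=cv2.imread('pics/w14.png')[60:250,200:400];cv2.imwrite('pics/w14c.png',cv2.resize(c,None,fx=3,fy=3,interpolation=2))
"
```

```text
br [19.4 17.7 17. ]
bl [-16.   17.6  17. ]
tl [-16.   60.3  17. ]
tr [19.3 60.3 17. ]
rot [ 0.  -0.   0.2] shift [21.8 -0.   0.8] at [507.1 295.2  11.8] disp [ 2.1 32.2 11.8] t 7.5333 F [ 1.1  0.9 -1.4] q [0.4  0.69 1.59 0.   0.86 0.3 ]
```

View pics/w14c.png

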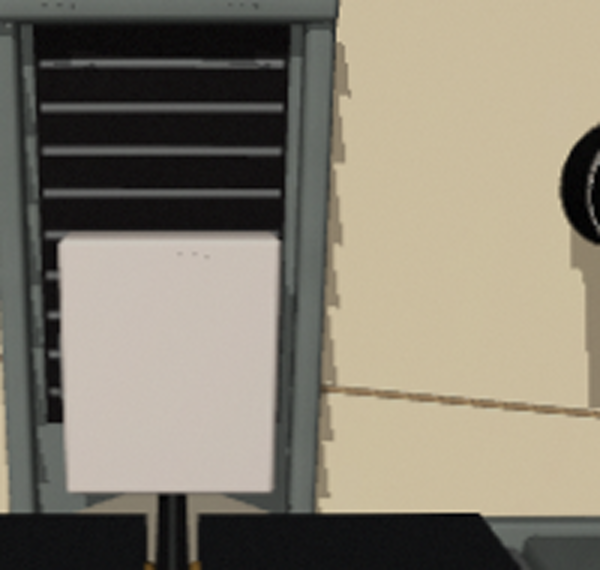

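Emit:
send_rows --targets '[[[0, 0, 0, 5, 0, 0, 1], [0, 0, 0, 10, 0, 0, 1], [0, 0, 0, 15, 0, 0, 1], [0, 0, 0, 19, 0, 0, 1], [0, 0, 0, 21, 0, 0, 1]]]'

```text
time: 7.95
tool_pos: [505.1, 315.4, 11.7]
tcp_rot: [3.141, -0.0, 1.669]
contact_force: [-0.5, 0.1, 0.5]
grip_width: 0.5
```

Emit:
send_rows --targets '[[[0, 0, 0, -3, 0, 0, 1], [0, 0, 0, -8, 0, -3, 1], [0, 0, 0, -12, 0, -15, 1], [0, 0, 0, -12, 0, -40, 1], [0, 0, 0, -12, 0, -75, 1]]]'

```text
time: 8.37
tool_pos: [504.9, 301.1, 86.0]
tcp_rot: [-3.137, 0.002, 1.667]
contact_force: [-0.0, 0.1, -0.3]
grip_width: 0.5
```

Emit:
send_rows --targets '[[[0, 0, 0, -15, -10, -30, 1], [0, 0, 0, -30, -20, -60, 1], [0, 0, 0, -45, -30, -80, 1], [0, 0, 0, -50, -30, -80, 1], [0, 0, 0, -50, -30, -80, 1]]]'

```text
time: 8.78
tool_pos: [482.0, 248.8, 168.9]
tcp_rot: [3.138, -0.001, 1.666]
contact_force: [-0.2, 0.0, -0.4]
grip_width: 0.7
```

```bash
python3 -c "
from mv import *
import pickle
capture('wrist')
M=camera_model('wrist');snap('wrist','w15.png');pickle.dump(M,open('w15.pkl','wb'))
delta(disp([2,54,11]))
snap('scene','s15.png');snap('top','t15.png')
a=cv2.imread('pics/s15.png')[140:230,150:260]; cv2.imwrite('pics/s15c.png',cv2.resize(a,None,fx=6,fy=6,interpolation=2))
"
```

```text
rot [-0.  -0.   0.1] shift [ 64.6  30.1 155.4] at [481.3 249.8 166.4] disp [-27.9 -10.7 166.4] t 8.8833 F [-0.5  0.4  0.2] q [0.34 0.43 1.57 0.   1.15 0.24]
```

View pics/w15.png

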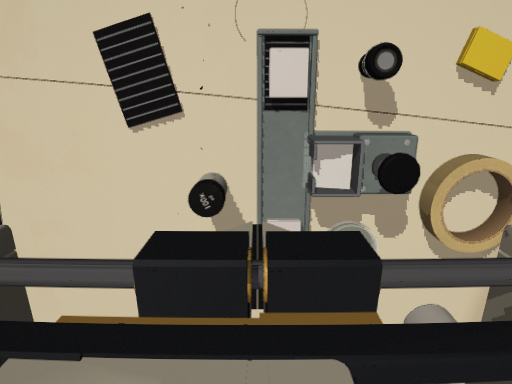

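View pics/s15c.png

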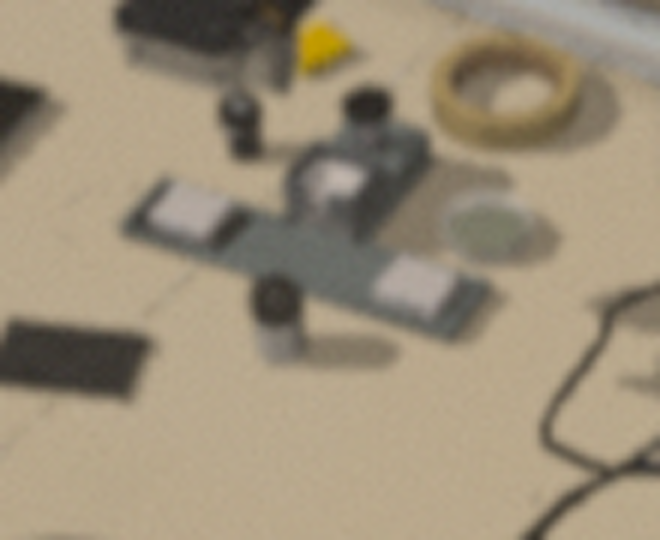

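```bash
python3 -c "
from mv import *
import pickle
M=pickle.load(open('w15.pkl','rb'))
c=cv2.imread('pics/w15.png')[20:120,240:340];cv2.imwrite('pics/w15c.png',cv2.resize(c,None,fx=6,fy=6,interpolation=2))
g=lambda r,c,z:np.round(todisp(onz(0,(r,c),z,M)),1)
for a in [(98,269,17),(98,309,17),(48,269,17),(110,264,5),(110,308,5)]: print(g(*a))
"
```

```text
[-16.4  62.9  17. ]
[21.1 63.  17. ]
[-16.8 106.7  17. ]
[-20.7  51.5   5. ]
[22.5 51.6  5. ]
```

View pics/w15c.png

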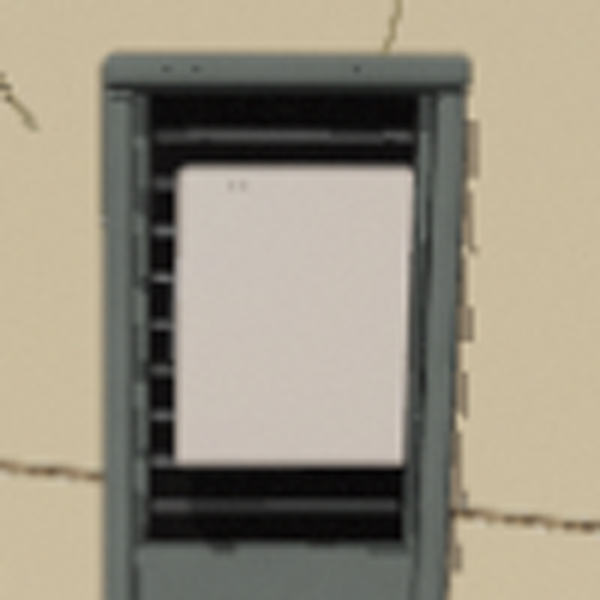

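```bash
python3 -c "
from plant import *
print(close_job())"
```

```text
the job is handed in; nothing more can be done
None
```

I pressed the plunger fully once and one box came out. I then pushed it along the trough with the shut fingertips onto the liner of the free (left) bay, and handed the job in after about 9 s.

- **Press:** the tool reached 45.2 mm, where the contact force rose to 17 N, so the plunger was at its stop. It came back up by itself, and the box lay in the middle of the trough.
- **Push:** my first contact was off-centre and turned the box by about 3°. I backed off, re-centred the fingertips on the box and pushed again, which straightened it.
- **Final position:** in the last wrist picture the box lies flat on the liner. It is about 0.5 mm from the liner's middle along the trough and 1–2 mm across it.
- **Surroundings:** the pictures show the plunger up, a box showing in the magazine, and the stored box, eyepiece, petri dish and objective case looking unmoved. These are judged by eye only. I did not check the jar after the start, but the arm never went near it. The arm was clear of everything at hand-in.

One disagreement: the dispenser position from the top and scene cameras was 1.5–3 mm off from what the wrist camera showed. I used the wrist camera's readings for the push and the final checks.

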